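# Index the turret and hold the test pen on the marked pad

### The arm

A 6-joint arm with a two-finger parallel gripper is mounted at the origin on a cart in front of the work surface, level with it; the furniture and walls round the work are solid. World frame = base frame: x ahead of the robot, y to its left, z up, the work surface at z = 0. Lengths are in mm, angles in rad, forces in N, time in s.
With the tool pointing down it reaches from about 400 to 925 mm from the base axis. Payload 12.5 kg.
Tool frame: the origin (TCP) lies at the very end of the fingers, on their centre line; the grasp point (between the pads) lies 19 mm behind it (env.tcp_to_grasp is the distance from the TCP to the grasp point, in mm); z points along the fingers, x is the direction in which the jaws open and shut, and the axes are right-handed (so a half turn about z gives the same grasp; the last joint's range is limited). The gripper opens to 95 mm and grips with 3 to 60 N. Pads are 20 mm wide; open, the fingers measure 119 mm over their backs; the gripper's body (75 mm by 180 mm) begins 59 mm behind the grasp point.
Start: joints at [1.078, 0.491, 1.559, -0, 1.092, -0.106], TCP at [235.752, 578.85, 214.661] pointing down, gripper open.
Joint ranges: [-3.1, 3.1], [-0.84, 2.19], [0.05, 2.79], [-1.13, 4.28], [0.06, 2.93], [-2.69, 2.69]. Speed limits (rad/s): [2.22, 2.22, 2.79, 3.14, 3.14, 3.14].

### API

Orientations are given as [roll, pitch, yaw] about the fixed x, y, z axes, in that order (R = Rz(yaw) Ry(pitch) Rx(roll)).
In Python, from cell import env, vision, job gives the robot as it stands.
- The arm moves only by the shell command python3 -m pendant 'ROWS' [OPENING]. ROWS is JSON, a list of rows, each a list of 4 numbers: the shift along the tool's x, y, z in mm, then the turn about the tool's z in degrees. In form: [[tx, ty, tz, turn], ...]. A call has 1 to 8 rows; each row is the pose to reach, as a shift and turn from the pose measured when the call began, along the tool's axes at that moment; what a row does not reach only later rows make up. A row lasts 1/8 s, in which the tool goes at most 62.5 mm and 10.7 degrees, less where a joint would pass 70% of its speed; a pose out of reach is approached as far as the arm can. A call with a gripper value outside its range is refused whole. OPENING is the closure, from 0 (fully open) to 1 (shut), set as the call begins (- or left out, the last holds). The fingers move at their own pace and stop on an object; the grip force is fixed at half the most. Time passes only in rows, so rows that repeat a pose let the fingers close. It gives the time, the measured TCP pose, the force and the opening at its end, in the units of the state.
- env.state(): the state, without advancing time (a new reading comes with each control period).
- vision.read_camera(name): name is "side" or "top"; returns a dict with "pixels" (400x640x3 uint8, red, green, blue), "intrinsics" (3x3 intrinsics, pixels), "R" (3x3) and "t" (3): a world point X has camera coordinates R X + t. Camera axes: x right, y down, z forward; pixel columns grow to the right and rows downward; lengths in mm; the calibration is good to about 2 mm. A picture is of the moment at which its call begins. There is no depth.
- job.job_done(): hands the job in, once; it reports no verdict.
Trained networks look in a picture, given as the dict that the camera call returned (one of the last four; its "shot" number tells which), for a name from the list of things; names that differ only in an ending like _2 or _b are one class to them, and where a whole thing is asked for, a point or a joint stands for the part that bears it (a point fixed in the world has none). Each returns a list of dicts, best first, with "confidence" (0 to 1); they miss things now and then, are a little off and sometimes report something else, mostly with a low value. They report only what shows in the picture. A call takes as long as a camera call.
- vision.find_in(picture, query): "at" ([x, y, z] in mm, in the coordinates of the camera as it stood for that picture, good to about 4 mm: the middle of the surface that is visible of it).
- vision.regions_of(picture, query): "pixels" (400x640 bool, what is visible of it).
The state is a dict: "t": time; "joints": joint angles; "qvel": joint speeds; "tau": joint torques, N m; "eef_pos": TCP position; "tcp_rot": TCP orientation; "ft_force": force on the tool from outside, world axes, zero at the start; "moment": the same for the moment, N m; "opening": opening from 0.0 (shut) to 1.0 (fully open).
Only numpy, scipy, OpenCV 4.12 (cv2) and the standard library are available. Lean on these libraries where they do the work, as an engineer would, in place of code of your own. Each camera call takes 0.05 s, during which the arm holds its last target.

### The job

Turn the indexing turret by its bar knob one click, so that the pad with the scribed ring stops at the pointer, and let go of the knob. Then take the spring test pen out of its stand and hold it square to the sloping face of that pad, its tip inside the ring and its plunger pressed gently about halfway in; finish while still holding it there in the gripper. Leave the other things on the table where they are.

Things in the scene. Friction and masses are not known exactly. Their poses are not given: they have to be found in the camera images.
- turret_base: Fixed round grey base of the turret, 180 mm in diameter; origin on the table under the turret's vertical axis, z up. Its -x axis points from the turret axis to the index pointer, a small steel point (tip 74 mm from the axis, 40 mm above the table) on a block 48 mm high, 86 to 106 mm from the axis. The pointer is always on the side nearest the robot. A small plain grey detent block stands on its +y side, 86 to 114 mm from the axis and 36 mm high.
- turret (a joint): Angle of the turret disc about the vertical, positive anticlockwise seen from above. Detents (clicks) at -0.785, 0 and +0.785 rad pull it in from about 0.35 rad either side (peak torque about 0.16 N m); end stops at -0.905 and +0.905. It starts near 0; at +0.785 the ringed pad is at the pointer.
- knob_grip (a point): Grip point of the turret's knob, on the turret axis, 80 mm above the table: a black upright bar 54 mm long, 14 mm thick and 30 mm high (62 to 92 mm above the table) on a round hub of 30 to 38 mm diameter, over an aluminium disc of 164 mm diameter whose top is 34 mm above the table. The bar's length points to the ringed pad: horizontally at angle 2.356 rad + joint value in the frame of the turret base. It does not point up or down.
- marked_pad (a point): The ringed pad: aluminium disc 28 mm in diameter on the turret, with a dark scribed ring (16 mm inner, 19 mm outer diameter) and a centre dot; the seven other pads of the circle are plain. Origin at the centre of its face, 60 mm from the turret axis and 55 mm above the table; its z axis is the outward normal of the face, tilted 20 degrees (0.349 rad) from vertical, away from the turret axis. It turns with the turret.
- pen_stand: Fixed wooden block 64 x 64 x 65 mm with an upright hole of 17 mm diameter, 60 mm deep, in the middle of its top; origin under its centre on the table.
- pen: Spring test pen, 0.12 kg (varies), standing upright in the stand. Origin at the lower end of its body, z along the pen towards its top end. Nose 14 mm diameter from 0 to 30 mm, collar 26 mm diameter from 30 to 35 mm (rests on the stand's top, so the origin is 35 mm above the table at the start), grey round grip of 18 mm diameter from 35 to 108 mm, top end at 117 mm. The plunger sticks out 20 mm below the origin. To draw it out, lift it straight up by more than 50 mm.
- pen_plunger (a joint): How far the pen's plunger is pressed in, m: 0 out, 0.012 fully in. Spring force 1.0 N at the start of travel, 2.2 N halfway (0.006), 3.4 N fully in.
- pen_tip (a point): The rounded tip of the pen's plunger (7 mm diameter), on the pen's axis, 20 mm below the pen's origin when the plunger is out.
- pliers_blue: Bystander: small blue-handled pliers lying on the table, 46 x 142 x 12 mm.
- box_clasp: Bystander: small dark green lidded box, 45 x 62 x 31 mm.
- cup_2: Bystander: small green cup of beads, 56 mm diameter, 21 mm high.

How it is judged (in metres and radians):
On the way, in this order (a step that is already met when the one before it is completed fails the run):
1. the turret rests in the click with the ringed pad at the pointer, the knob let go (value of joint turret between 0.715 and 0.855 rad and contact force between the fingers and turret_base below 0.1 N), for 0.2 s.
2. the pen is drawn out of its stand (z of pen_tip in the frame of pen_stand above 0.066 m), for 0.1 s.
At the end, for the whole second after the job is handed in: Through the last second the gripper holds the pen still: tip within 8 mm of the ringed pad's centre, axis within 0.16 rad of the pad's normal, plunger 3 to 9 mm in (0.8 to 5 N on the pad), turret within 0.07 rad of the click at the pointer, the robot itself not touching the turret (value of joint turret between 0.715 and 0.855 rad and distance between pen_tip and marked_pad below 0.008 m and angle between the z axis of pen and the z axis of marked_pad, either way round below 0.16 rad and value of joint pen_plunger between 0.003 and 0.009 m and contact force between pen and turret_base between 0.8 and 5 N and contact force between the fingers and pen above 2 N and contact force between the arm and turret_base below 0.1 N and linear speed of pen below 0.02 m/s); the arm keeps its last pose, push and grip.
It fails at once if the pen is pressed hard on the turret (over 15 N) (contact force between pen and turret_base above 15 N).
It fails at once if the pliers are moved (distance of pliers_blue from where it was at the start of the episode above 0.02 m).
It fails at once if the lidded box is moved (distance of box_clasp from where it was at the start of the episode above 0.02 m).
It fails at once if the cup is moved (distance of cup_2 from where it was at the start of the episode above 0.02 m).
It also fails if it takes over 51 s, if anything falls off the work surface, if the arm or the gripper's body presses on something with over 40 N, if the wrist force passes 120 N, or if a joint passes its speed limit or range.

## Working session

There is one attempt and no reset: what is moved stays moved. The work goes in short steps, Python scripts to look and compute and a shell command to move; the robot and the scene stay as the last step left them, time stands still between calls to the robot, and variables do not carry over. Pictures are saved under pics/ and viewed, and the job is handed in when it is done.

```bash
ls; mkdir -p pics
python3 - <<'E'
from cell import env, vision, job
import cv2, numpy as np
print(env.state())
for n in ("side","top"):
    p=vision.read_camera(n)
    cv2.imwrite(f"pics/{n}0.png",p["pixels"][:,:,::-1])
    print(n,np.round(p["intrinsics"],1).tolist(),np.round(p["R"],4).tolist(),np.round(p["t"],1).tolist())
    R,t=np.array(p["R"]),np.array(p["t"])
    for q in ["turret_base","knob_grip","marked_pad","pen_stand","pen","pliers_blue","box_clasp","cup_2"]:
        print(q,[(np.round(R.T@(np.array(d["at"])-t),0).tolist(),round(d["confidence"],2)) for d in vision.find_in(p,q)[:2]])
E
```

```text
pics
{'t': 0.0, 'joints': array([ 1.07839209e+00,  4.91547104e-01,  1.55945551e+00,  5.81925376e-07,
        1.09167845e+00, -1.05588815e-01]), 'qvel': array([ 0.00129535,  0.00073181,  0.00041976,  0.00068758, -0.00134065,
        0.00078155]), 'tau': array([ 1.53056619e-03, -6.12660885e+01, -2.58183771e+01,  6.93124649e-02,
        4.81517392e-02, -1.03110629e-04]), 'eef_pos': array([235.63323055, 578.6192639 , 214.06739597]), 'tcp_rot': array([-3.14147743e+00,  1.08229143e-03,  1.18398070e+00]), 'ft_force': array([-0.67302713,  1.22957895,  0.2402741 ]), 'moment': array([-0.03274725, -0.0251845 ,  0.03976729]), 'opening': 0.9976401382674799}
side [[379.5, 0.0, 320.4], [0.0, 379.5, 192.3], [0.0, 0.0, 1.0]] [[0.8625, -0.506, 0.0128], [-0.2759, -0.4913, -0.8261], [0.4243, 0.709, -0.5633]] [-470.4, 249.4, 626.1]
turret_base [([677.0, 121.0, 33.0], 0.92)]
knob_grip []
marked_pad [([676.0, 126.0, 44.0], 0.73)]
pen_stand [([484.0, -272.0, 58.0], 0.82)]
pen [([496.0, -259.0, 113.0], 0.89)]
pliers_blue [([732.0, -216.0, 10.0], 0.81)]
box_clasp [([470.0, 320.0, 27.0], 0.88), ([675.0, 119.0, 34.0], 0.72)]
cup_2 []
top [[451.8, 0.0, 319.1], [0.0, 451.8, 200.3], [0.0, 0.0, 1.0]] [[0.0243, -0.9996, 0.0156], [-0.9937, -0.0258, -0.1087], [0.1091, -0.0129, -0.994]] [63.4, 615.6, 1310.5]
turret_base [([684.0, 151.0, 36.0], 0.74), ([503.0, -251.0, 119.0], 0.43)]
knob_grip [([691.0, 149.0, 32.0], 0.85)]
marked_pad [([681.0, 147.0, 32.0], 0.79)]
pen_stand []
pen []
pliers_blue []
box_clasp [([476.0, 330.0, 26.0], 0.88)]
cup_2 [([672.0, 345.0, 15.0], 0.54), ([685.0, 152.0, 36.0], 0.43)]
```

View pics/side0.png

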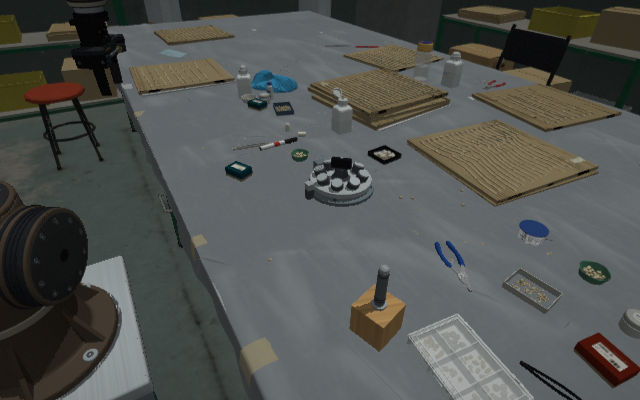

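View pics/top0.png

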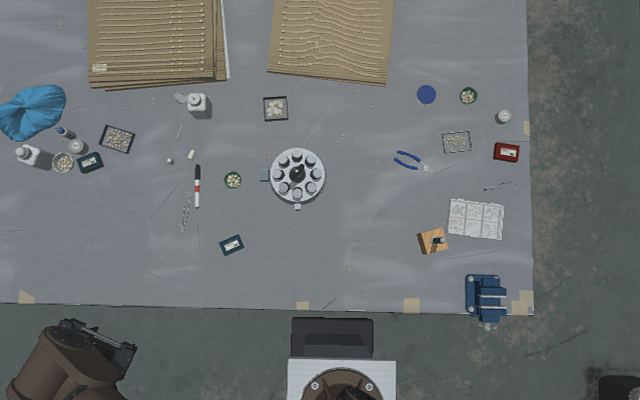

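The top view shows the turret near (298,176), the pointer at (298,207), the detent block at (264,175), the pen stand at (433,241) and the pliers at (410,160). I'll zoom in next.

Run:
```python
import cv2, numpy as np
a=cv2.imread("pics/top0.png");b=cv2.imread("pics/side0.png")
c=lambda im,x,y,w,h,s:cv2.resize(im[y:y+h,x:x+w],None,fx=s,fy=s,interpolation=cv2.INTER_CUBIC)
o=np.vstack([np.hstack([c(a,258,140,80,60+20,5)[:300*1+100],c(b,295,145,90,80,5)[:, :400]])])
cv2.imwrite("pics/z0.png",o)
cv2.imwrite("pics/z1.png",np.hstack([c(a,405,215,60,60,6),c(b,340,255,75,100,3.6)]))
```

```text
(no output)
```

View pics/z0.png

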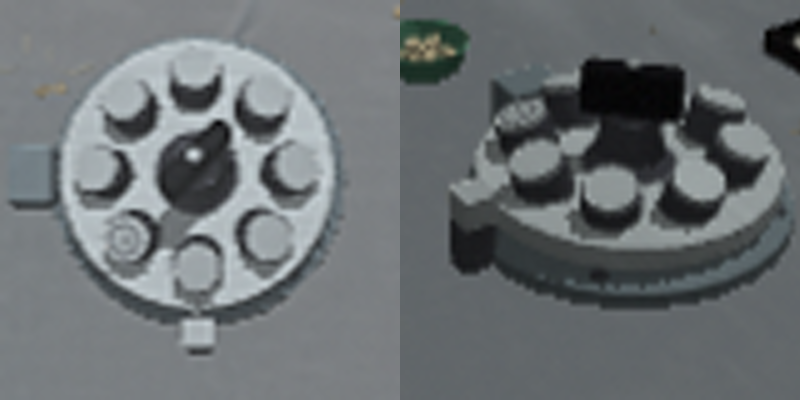

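View pics/z1.png

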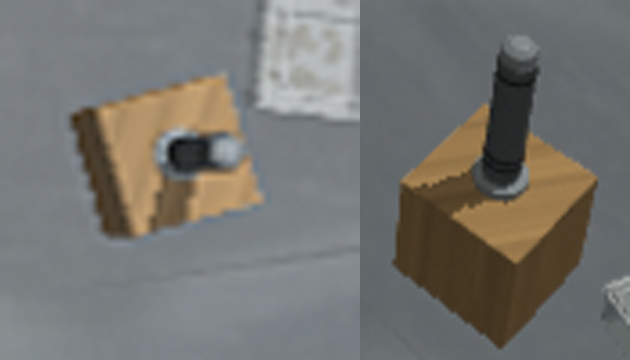

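```bash
cat > h.py <<'E'
from cell import env, vision, job
import numpy as np, cv2
from scipy.optimize import least_squares
from scipy.spatial.transform import Rotation as Rot
def proj(p,X):
    c=np.atleast_2d(X)@np.array(p["R"]).T+np.array(p["t"]); K=np.array(p["intrinsics"]); c=c@K.T
    return c[:,:2]/c[:,2:]
def un(cr,x0,y0,s): return (np.array(cr,float)+.5)/s-.5+[x0,y0]
def delta(target,Rt=None):
    """shift in current tool axes to world target TCP"""
    s=env.state(); R=Rot.from_euler('xyz',s["tcp_rot"]).as_matrix()
    return R.T@(np.array(target)-s["eef_pos"])
E
python3 - <<'E'
from h import *
T=vision.read_camera("top");S=vision.read_camera("side")
A=np.deg2rad([0,315,270,225,180,135,90,45])
ut=un([(196,80),(264,100),(294,167),(265,236),(197,265),(127,240),(100,165),(130,103),(198,326),(33,172)],258,140,5)
us=un([(122,112),(138,158),(210,192),(300,185),(343,140),(318,100)],295,145,5)
As=np.deg2rad([135,180,225,270,315,360])
def pts(v):
    x,y,yaw,q=v
    P=lambda a,r,z:np.stack([x+r*np.cos(a+yaw),y+r*np.sin(a+yaw),z+0*a],1)
    bl=np.vstack([P(np.array([np.pi]),96,48),P(np.array([np.pi/2]),100,36)])
    return np.vstack([P(A+q,60,55),bl]),P(As+q,60,55)
def f(v,w=(1,1)):
    a,b=pts(v); return np.r_[((proj(T,a)-ut)*w[0]).ravel(),((proj(S,b)-us)*w[1]).ravel()]
for w in ((1,1),(1,0),(0,1)):
    r=least_squares(f,[690,145,0,0],args=(w,)); print(w,np.round(r.x,3),r.cost)
r=least_squares(f,[690,145,0,0]);print(np.round(r.fun.reshape(-1,2),1).tolist())
pt=un([(182,155),(228,150)],405,215,6); ps=un([(140,178),(159,47)],340,255,3.6)
for i,z in enumerate((70,152)):
  for nm,ww in (("both",(1,1)),("top",(1,0)),("side",(0,1))):
    g=lambda v:np.r_[ww[0]*(proj(T,[v[0],v[1],z])-pt[i]).ravel(),ww[1]*(proj(S,[v[0],v[1],z])-ps[i]).ravel()]
    q=least_squares(g,[500,-250]);print(z,nm,np.round(q.x,1),np.round(q.fun,1))
E
```

```text
(1, 1) [6.90327e+02 1.45378e+02 2.40000e-02 1.40000e-02] 10.821459928188906
(1, 0) [6.89717e+02 1.45957e+02 2.40000e-02 7.00000e-03] 7.910869443440709
(0, 1) [ 690.755  144.274 -830.912  830.954] 1.8743986626143814
[[0.3, -2.6], [1.1, -0.9], [1.2, -0.2], [1.2, 0.4], [0.4, 0.7], [-0.1, -0.1], [-0.8, 0.7], [-0.9, -1.2], [-0.1, 1.0], [-0.3, 0.1], [-1.0, 0.4], [-1.1, 0.3], [-0.4, -0.8], [-0.4, -0.9], [0.1, 0.4], [0.5, -0.5]]
70 both [ 501.6 -258.9] [ 0.8  0.3 -0.1 -0.6]
70 top [ 502.4 -256.5] [-0.  0. -0. -0.]
70 side [ 501. -260.] [0. 0. 0. 0.]
152 both [ 502.1 -257.9] [ 1.1  0.3 -0.1 -0.8]
152 top [ 502.9 -255. ] [-0.  0. -0. -0.]
152 side [ 501.2 -259.4] [ 0.  0.  0. -0.]
```

Run:
```python
from h import *
print(np.round(delta([690,145,140]),1), np.rad2deg(env.state()["tcp_rot"]))
```

```text
[-230.4  584.4   74.6] [-1.79999455e+02 -2.48983766e-03  6.78383650e+01]
```

```bash
python3 -m pendant '[[-18,45,0,2],[-36,91,0,5],[-54,137,5,8],[-72,183,10,10],[-90,229,15,12],[-108,275,20,15],[-126,320,25,18],[-144,365,30,20.6]]' 0; python3 -m pendant '[[-18,45,0,0],[-36,91,0,0],[-54,137,10,0],[-72,183,20,0],[-86,219,30,0],[-86,219,30,0]]' 0;  python3 - <<'E'
from h import *
print(np.round(delta([690,145,140]),1), np.rad2deg(env.state()["tcp_rot"]))
E
```

```text
t: 2.0
eef_pos: [520.6, 306.6, 184.6]
tcp_rot: [3.142, -0.0, 0.823]
ft_force: [0.7, 0.9, -0.1]
opening: 0.996
t: 2.75
eef_pos: [623.2, 92.3, 153.6]
tcp_rot: [-3.141, 0.001, 0.82]
ft_force: [-0.1, 0.2, -0.9]
opening: 1.001
[84.1 12.9 13.6] [-1.79961034e+02  3.33750991e-02  4.69587417e+01]
```

```bash
python3 -m pendant '[[30,5,0,0],[60,10,5,0],[84,13,14,0],[84,13,14,0],[84,13,14,0]]' 0;  python3 - <<'E'
from h import *
print(np.round(delta([690,145,68]),1), np.rad2deg(env.state()["tcp_rot"]))
for n in ("side","top"):
    p=vision.read_camera(n); cv2.imwrite(f"pics/{n}1.png",p["pixels"][:,:,::-1])
a=cv2.imread("pics/side1.png")[90:230,260:420];b=cv2.imread("pics/top1.png")[110:250,220:380]
cv2.imwrite("pics/z2.png",cv2.resize(np.hstack([a,b]),None,fx=2.5,fy=2.5,interpolation=2))
E
```

```text
t: 3.38
eef_pos: [689.3, 145.2, 139.9]
tcp_rot: [-3.141, 0.001, 0.82]
ft_force: [-1.1, 0.6, -0.4]
opening: 1.002
[ 0.4  0.7 71.9] [-1.79955722e+02  4.43736645e-02  4.69977712e+01]
```

View pics/z2.png

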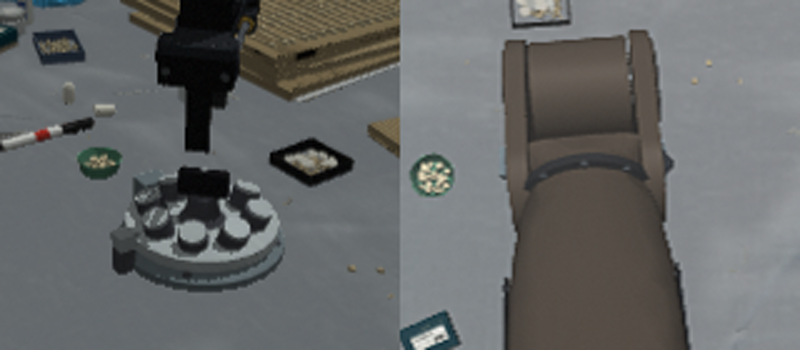

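The side crop shows the fingers at (198,120), directly over the knob bar at (205,182). The jaws are square to the bar. I'll descend and close.

```bash
python3 -m pendant '[[0,0,25,0],[0,0,50,0],[0,0,65,0],[0,0,72,0],[0,0,72,0],[0,0,72,0]]' 0; python3 -m pendant '[[0,0,0,0],[0,0,0,0],[0,0,0,0],[0,0,0,0],[0,0,0,0],[0,0,0,0],[0,0,0,0],[0,0,0,0]]' 1
```

```text
t: 4.22
eef_pos: [689.8, 144.7, 69.1]
tcp_rot: [3.141, -0.001, 0.82]
ft_force: [0.5, 0.1, 1.0]
opening: 1.0
t: 5.22
eef_pos: [689.9, 144.7, 69.1]
tcp_rot: [3.141, -0.001, 0.82]
ft_force: [-0.7, -0.0, 0.5]
opening: 0.218
```

```bash
python3 -m pendant '[[0,0,0,-4],[0,0,0,-9],[0,0,0,-15],[0,0,0,-21],[0,0,0,-27],[0,0,0,-33],[0,0,0,-39],[0,0,0,-44]]'; python3 -m pendant '[[0,0,0,-1],[0,0,0,-1]]'
python3 - <<'E'
from h import *
print(env.state())
E
```

```text
t: 6.22
eef_pos: [691.7, 147.0, 69.2]
tcp_rot: [3.136, -0.003, 1.591]
ft_force: [10.9, 13.6, -7.0]
opening: 0.146
t: 6.48
eef_pos: [691.7, 147.1, 69.1]
tcp_rot: [3.136, -0.003, 1.608]
ft_force: [1.9, 1.7, -0.9]
opening: 0.144
{'t': 6.475, 'joints': array([ 0.11517558,  0.75398633,  1.46826041,  0.00333956,  0.91338499,
       -1.49455845]), 'qvel': array([-0.00302601,  0.00037775,  0.00128132,  0.00389095, -0.0028328 ,
        0.01212056]), 'tau': array([ -0.78199709, -74.40528631, -21.97914541,  -0.21168649,
         0.30653179,  -0.20069213]), 'eef_pos': array([691.6911122 , 147.0830699 ,  69.11767374]), 'tcp_rot': array([ 3.13585399e+00, -3.10172144e-03,  1.60771010e+00]), 'ft_force': array([ 1.88536802,  1.73006256, -0.94726339]), 'moment': array([ 0.12858181, -0.0361494 ,  0.0546544 ]), 'opening': 0.14442710939075007}
```

```bash
python3 -m pendant '[[0,0,0,0],[0,0,0,0],[0,0,0,0],[0,0,0,0],[0,0,0,0]]' 0; python3 -m pendant '[[0,0,-15,0],[0,0,-40,0],[0,0,-80,0],[0,0,-120,0],[0,0,-150,0],[0,0,-150,0]]'
python3 - <<'E'
from h import *
p=vision.read_camera("side");cv2.imwrite("pics/z3.png",cv2.resize(p["pixels"][130:220,270:410,::-1],None,fx=5,fy=5,interpolation=2))
s=env.state();print(np.round(delta([501.6,-258.5,200]),1), np.rad2deg(s["tcp_rot"]),s["joints"])
E
```

```text
t: 7.1
eef_pos: [691.7, 147.1, 69.1]
tcp_rot: [3.136, -0.003, 1.608]
ft_force: [0.9, 0.2, 0.1]
opening: 0.613
t: 7.85
eef_pos: [691.6, 146.7, 222.8]
tcp_rot: [3.13, -0.004, 1.608]
ft_force: [-0.6, 0.2, -0.5]
opening: 0.996
[-397.9 -204.3   17.6] [179.54402077  -0.19060788  92.10847036] [ 0.11461017  0.60291825  1.33461424  0.00289936  1.19586872 -1.49402338]
```

View pics/z3.png

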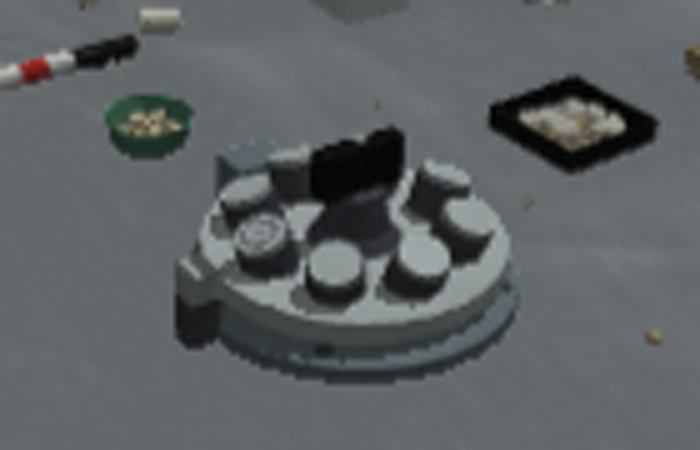

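The ring, at (262,232) in the crop, is now beside the pointer at (205,265), and the knob is free. Next I'll move over the pen.

```bash
python3 -m pendant '[[-35,-18,0,0],[-85,-44,0,0],[-137,-70,0,0],[-189,-97,0,0],[-241,-124,0,0],[-293,-150,0,0],[-340,-174,5,0],[-380,-195,10,0]]' 0; python3 -m pendant '[[-18,-9,8,0],[-18,-9,8,0],[-18,-9,8,0]]'
python3 - <<'E'
from h import *
for n in ("side","top"):
    p=vision.read_camera(n); cv2.imwrite(f"pics/{n}4.png",p["pixels"][:,:,::-1])
a=cv2.imread("pics/side4.png")[190:350,310:470];b=cv2.imread("pics/top4.png")[160:320,360:520]
cv2.imwrite("pics/z4.png",cv2.resize(np.hstack([a,b]),None,fx=2.5,fy=2.5,interpolation=2))
s=env.state();print(np.round(delta([501.6,-258.5,97]),1), np.rad2deg(s["tcp_rot"]),s["joints"])
E
```

```text
t: 8.9
eef_pos: [508.7, -241.7, 206.7]
tcp_rot: [3.135, -0.004, 1.607]
ft_force: [0.9, -0.4, -0.3]
opening: 1.0
t: 9.28
eef_pos: [500.5, -259.4, 198.2]
tcp_rot: [3.136, -0.005, 1.607]
ft_force: [0.5, -0.2, -0.5]
opening: 1.004
[1.000e-01 1.000e-01 1.016e+02] [179.61808013  -0.24651596  92.13041618] [-0.59818665  0.42025545  1.73272109  0.0088984   0.98582271 -2.21105457]
```

View pics/z4.png

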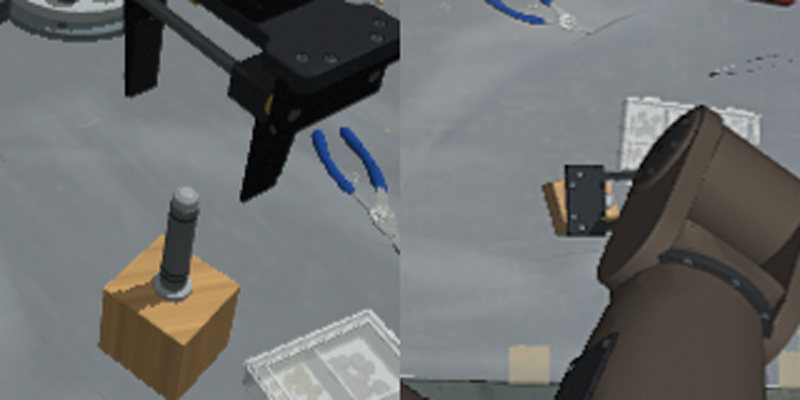

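The gripper straddles the pen: its fingers show at (145,80) and (260,175) in the crop, and the pen at (180,240). I'll descend and grip.

```bash
python3 -m pendant '[[0,0,25,0],[0,0,55,0],[0,0,85,0],[0,0,98,0],[0,0,101,0],[0,0,101,0]]' 0; python3 -m pendant '[[0,0,0,0],[0,0,0,0],[0,0,0,0],[0,0,0,0],[0,0,0,0],[0,0,0,0],[0,0,0,0],[0,0,0,0]]' 1; python3 -m pendant '[[0,0,0,0],[0,0,0,0]]' 1
```

```text
t: 10.12
eef_pos: [501.9, -258.7, 98.3]
tcp_rot: [3.134, -0.004, 1.608]
ft_force: [0.0, -0.4, -0.2]
opening: 0.998
t: 11.12
eef_pos: [501.9, -258.6, 98.3]
tcp_rot: [3.134, -0.004, 1.608]
ft_force: [-0.1, 0.6, 1.4]
opening: 0.218
t: 11.38
eef_pos: [501.8, -258.2, 98.3]
tcp_rot: [3.135, -0.005, 1.608]
ft_force: [0.5, 4.1, 1.3]
opening: 0.186
```

```bash
python3 -m pendant '[[0,0,-8,0],[0,0,-18,0],[0,0,-28,0],[0,0,-36,0],[0,0,-36,0],[0,0,-36,0]]'; python3 -m pendant '[[0,-4,0,0],[0,-8,0,0],[0,-12,0,0],[0,-16,0,0],[0,-16,0,0]]';python3 - <<'E'
from h import *
p=vision.read_camera("side");cv2.imwrite("pics/z5.png",cv2.resize(p["pixels"][200:350,310:470,::-1],None,fx=4,fy=4,interpolation=2))
print(env.state()["moment"])
E
```

```text
t: 12.12
eef_pos: [501.5, -258.4, 134.2]
tcp_rot: [3.135, -0.004, 1.608]
ft_force: [0.0, -0.1, -1.8]
opening: 0.186
t: 12.75
eef_pos: [485.6, -259.0, 134.1]
tcp_rot: [3.134, -0.004, 1.608]
ft_force: [4.3, 2.3, -2.4]
opening: 0.184
[ 0.40279465 -1.00758277  0.03446497]
```

View pics/z5.png

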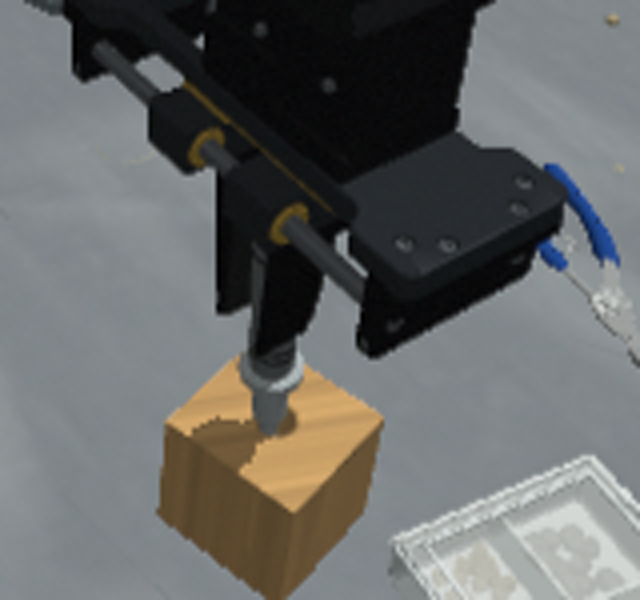

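The nose is at (270,400) in the crop, leaning on the hole's near rim with about 4 N, so the pen is turning in the grip. I'll continue.

```bash
python3 -m pendant '[[0,-4,0,0],[0,-8,0,0],[0,-12,0,0],[0,-16,0,0],[0,-20,0,0],[0,-23,0,0],[0,-23,0,0]]'; python3 -m pendant '[[0,0,-15,0],[0,0,-40,0],[0,0,-70,0],[0,0,-90,0],[0,0,-90,0]]';python3 - <<'E'
from h import *
for n in ("side","top"):
    p=vision.read_camera(n); cv2.imwrite(f"pics/{n}5.png",p["pixels"][:,:,::-1])
    r=vision.regions_of(p,"pen"); print([x["confidence"] for x in r],[int(x["pixels"].sum()) for x in r])
a=cv2.imread("pics/side5.png")[180:320,290:450];b=cv2.imread("pics/top5.png")[180:320,360:520]
cv2.imwrite("pics/z6.png",cv2.resize(a,None,fx=5,fy=4*1.25,interpolation=2)[:600]);cv2.imwrite("pics/z6b.png",cv2.resize(b,None,fx=3,fy=3))
print(env.state()["eef_pos"])
E
```

```text
t: 13.68
eef_pos: [462.3, -259.9, 134.0]
tcp_rot: [3.134, -0.004, 1.608]
ft_force: [2.2, 1.3, -0.4]
opening: 0.183
t: 14.3
eef_pos: [461.8, -260.6, 225.8]
tcp_rot: [3.133, -0.003, 1.608]
ft_force: [0.5, -0.5, -1.4]
opening: 0.182
[0.92] [317]
[] []
[ 461.27210921 -260.11962948  223.23188988]
```

View pics/z6.png

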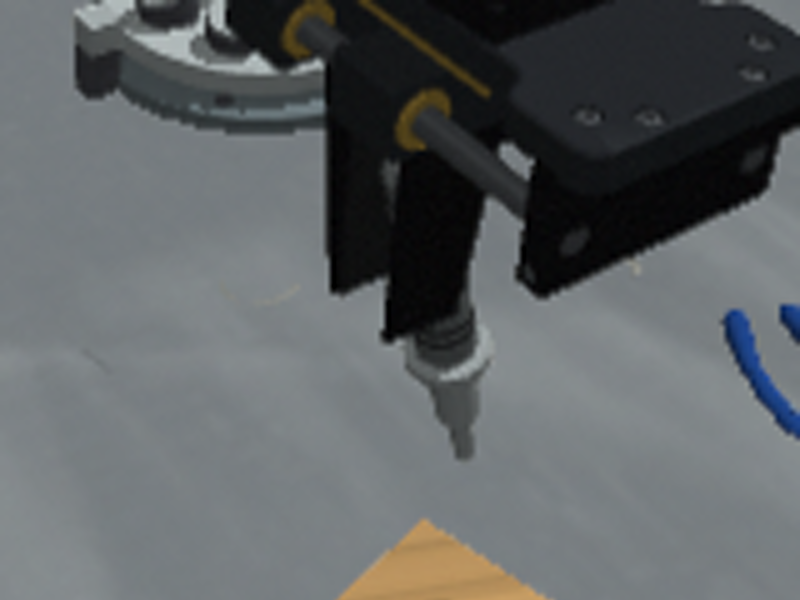

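View pics/z6b.png

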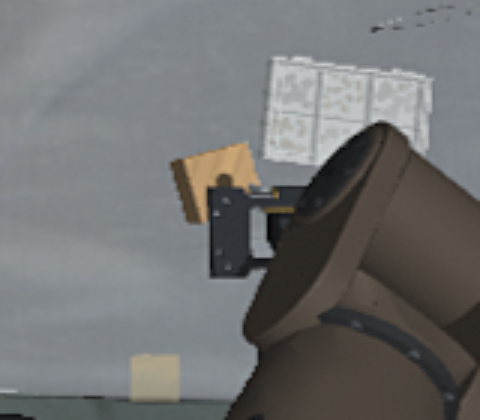

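Run:
```python
from h import *
p=vision.read_camera("side")
tip=un((463,455),290,180,5);col=un((447,358),290,180,5)
s=env.state();R=Rot.from_euler('xyz',s["tcp_rot"]).as_matrix();G=s["eef_pos"]-19*R[:,2]
def ax(th): return -(np.cos(th)*R[:,2]+np.sin(th)*R[:,1])  # pen z
def pt(th,L,k,dx,dy): return G+R@[dx,dy,0]+ax(th)*(k-L)
L=82.3
def f(v):
    th,L,dx,dy=v
    return np.r_[(proj(p,pt(th,L,-20,dx,dy))-tip).ravel(),(proj(p,pt(th,L,32,dx,dy))-col).ravel(),(L-82.3)/2,dx/1.,dy/1.5]
r=least_squares(f,[.35,82,0,0]);print(r.x,np.rad2deg(r.x[0]),r.fun)
for th in (.2,.3,.35,.4): print(th,proj(p,pt(th,82.3,-20,0,0)),proj(p,pt(th,82.3,32,0,0)))
print(tip,col)
```

```text
[ 0.37453476 83.41272358 -0.74279963  1.6944102 ] 21.459260766991044 [ 1.07567544 -0.37484734 -2.47053166  0.15639147  0.55636179 -0.74279963
  1.1296068 ]
0.2 [[372.78281077 276.82790956]] [[370.28188295 254.55324026]]
0.3 [[378.08898012 273.02985512]] [[373.06931034 252.62415914]]
0.35 [[380.69106079 271.0015365 ]] [[374.43996696 251.58334407]]
0.4 [[383.25394043 268.89202332]] [[375.79162716 250.49468328]]
[382.2 270.6] [379.  251.2]
```

Run:
```python
from h import *
p=vision.read_camera("side")
R0,t=np.array(p["R"]),np.array(p["t"]);print("cam",-R0.T@t)
im=p["pixels"][225:285,350:410,::-1];cv2.imwrite("pics/z7.png",cv2.resize(im,None,fx=10,fy=10,interpolation=2))
m=vision.regions_of(p,"pen")[0]["pixels"]
for y in range(240,275):
    xs=np.where(m[y])[0]
    if len(xs): print(y,xs.min(),xs.max(),end='; ')
```

```text
cam [ 208.88153952 -559.34273459  564.77343345]
242 382 382; 243 382 382; 244 381 383; 245 380 383; 246 379 384; 247 377 385; 248 374 386; 249 372 386; 250 371 386; 251 370 386; 252 370 386; 253 370 386; 254 370 386; 255 370 385; 256 371 385; 257 372 384; 258 373 384; 259 374 384; 260 375 384; 261 375 384; 262 376 384; 263 376 384; 264 377 384; 265 377 383; 266 378 383; 267 379 383; 268 379 383; 269 380 383; 270 380 382; 271 381 382;
```

View pics/z7.png

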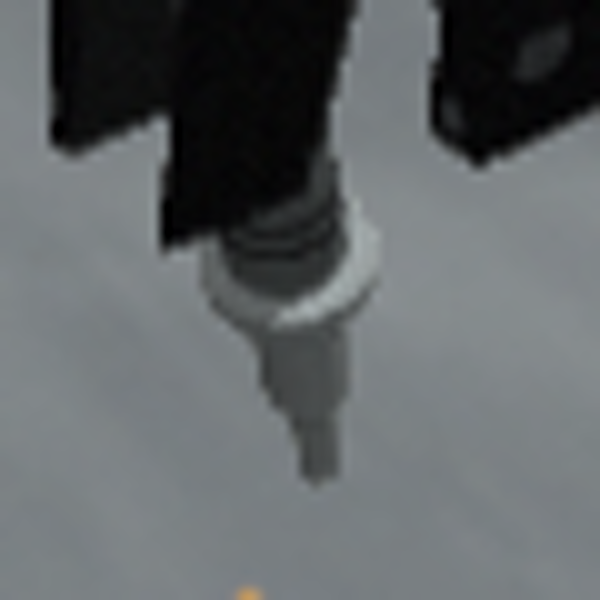

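```bash
cat > fit.py <<'E'
from h import *
def fit(p,tip,col,s,dxs=1.0,verbose=True):
    R=Rot.from_euler('xyz',s["tcp_rot"]).as_matrix();G=s["eef_pos"]-19*R[:,2]
    def pt(v,k):
        th,L,dx,dy=v; a=-(np.cos(th)*R[:,2]+np.sin(th)*R[:,1]); return G+R@[dx,dy,0]+a*(k-L)
    f=lambda v:np.r_[(proj(p,pt(v,-19))-tip).ravel()/.5,(proj(p,pt(v,32.5))-col).ravel()/.5,(v[1]-82)/8,v[2]/dxs]
    r=least_squares(f,[.3,82,0,0])
    print("th,L,dx,dy",np.round(r.x,3),"res",np.round(r.fun,2),"sd",np.round(np.sqrt(np.diag(np.linalg.inv(r.jac.T@r.jac))),3))
    print("tip world",pt(r.x,-20),"top",pt(r.x,117))
    return r.x,pt
E
python3 - <<'E'
from fit import *
p=vision.read_camera("side");s=env.state()
for d in (1,3): fit(p,np.array([381.4,272.2]),np.array([378.7,250.5]),s,d)
E
```

```text
th,L,dx,dy [ 2.2500e-01  8.3049e+01 -3.8000e-02  1.3633e+01] res [-0.08 -0.11  0.06  0.08  0.13 -0.04] sd [0.021 1.649 0.981 1.929]
tip world [ 498.60288059 -258.53189003  142.22653639] top [ 467.2915185  -260.3792733   275.58764683]
th,L,dx,dy [ 0.225 82.736 -0.266 13.454] res [-0.07 -0.09  0.05  0.07  0.09 -0.09] sd [0.022 3.678 2.581 2.684]
tip world [ 498.38909526 -258.76885495  142.5354182 ] top [ 467.04084258 -260.61756493  275.88784347]
```

```bash
python3 -m pendant '[[0,0,0,8],[0,0,0,17],[0,0,0,26],[0,0,0,33],[0,0,0,33],[0,0,0,33]]'
python3 - <<'E'
from h import *
p=vision.read_camera("side")
im=p["pixels"][200:290,320:420,::-1];cv2.imwrite("pics/z8.png",cv2.resize(im,None,fx=6,fy=6,interpolation=2))
E
```

```text
t: 15.45
eef_pos: [461.5, -260.2, 223.3]
tcp_rot: [3.139, -0.008, 1.035]
ft_force: [0.3, 0.3, -1.3]
opening: 0.186
```

View pics/z8.png

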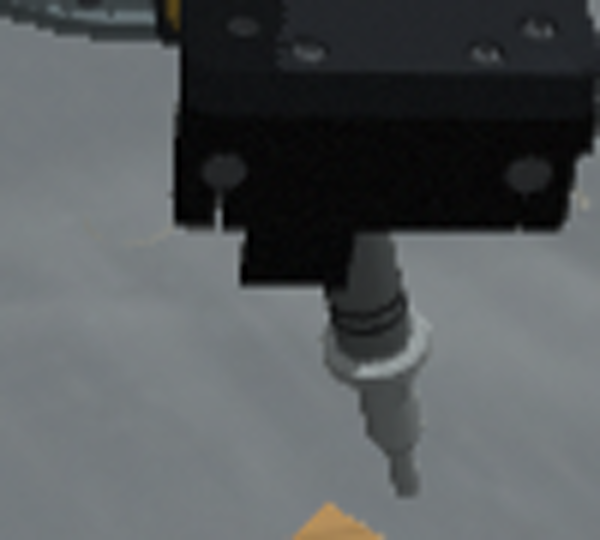

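The tilt plane now faces the camera. The collar is at (378,345) and the tip at (405,490). The pen leans, but it has slid to the edge of the pads. The finger spans x 245–348, and the pen axis crosses near 365. I'll measure this and then redo the grip.

Run:
```python
from fit import *
p=vision.read_camera("side");s=env.state()
v,pt=fit(p,un((405,484),320,200,6),un((378,343),320,200,6),s,1)
R=Rot.from_euler('xyz',s["tcp_rot"]).as_matrix();print(R.round(3).tolist())
print("nose",pt(v,0), "shift to put nose over hole", R.T@(np.array([501.8,-258.2,90])-pt(v,0)))
# check projection of finger tip centre edges
for dy in(-10,0,10): print(dy,(proj(p,s["eef_pos"]+R@[-0,dy,0])-[320,200])*6)
```

```text
th,L,dx,dy [ 0.237 80.917  0.205 12.988] res [ 0.23  1.48 -0.22 -1.32 -0.14  0.2 ] sd [0.019 1.31  0.987 1.543]
tip world [ 493.64236362 -278.43624953  144.35377337] top [ 465.18189624 -262.68632994  277.43623588]
[[0.512, 0.859, 0.006], [0.859, -0.512, 0.005], [0.008, 0.002, -1.0]]
nose [ 489.48755086 -276.1369912   163.78187008] shift to put nose over hole [21.14028923  1.23408638 73.95039968]
-10 [[234.93775469 244.61999109]]
0 [[279.44653009 245.1685323 ]]
10 [[323.95434475 245.71706167]]
```

```bash
python3 -m pendant '[[8,0,15,0],[16,1,40,0],[21,1,65,0],[21,1,74,0],[21,1,74,0],[21,1,74,0]]'
python3 - <<'E'
from fit import *
p=vision.read_camera("side");s=env.state()
im=p["pixels"][220:320,330:430,::-1];cv2.imwrite("pics/z9.png",cv2.resize(im,None,fx=6,fy=6,interpolation=2))
E
```

```text
t: 16.3
eef_pos: [473.9, -242.6, 150.2]
tcp_rot: [3.138, -0.008, 1.034]
ft_force: [-0.2, -0.7, -1.9]
opening: 0.184
```

View pics/z9.png

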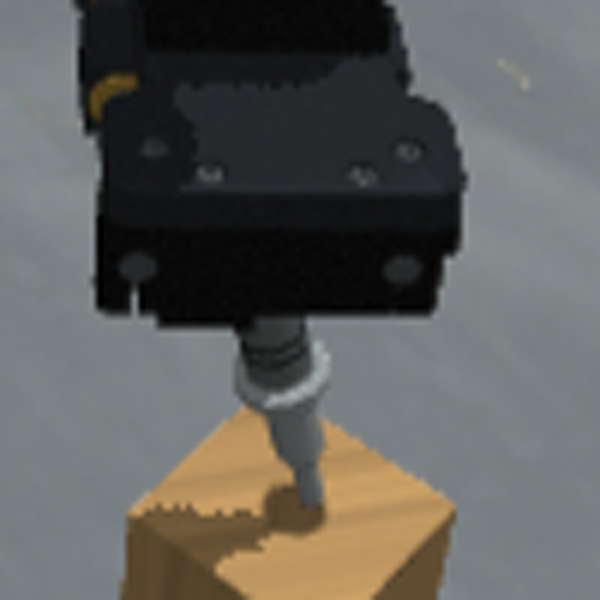

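The tip at (314,500) is just above the right side of the hole at (293,510). I'll insert, straighten, seat and release.

```bash
python3 -m pendant '[[2,-1,3,0],[2,-2,10,0],[2,-2,18,0],[2,-2,26,0],[2,-2,33,0],[2,-2,33,0]]'; python3 -m pendant '[[0,5,0,0],[0,10,0,0],[0,15,0,0],[0,20,0,0],[0,25,0,0],[0,25,0,0]]';  python3 - <<'E'
from fit import *
p=vision.read_camera("side");s=env.state()
im=p["pixels"][220:320,330:430,::-1];cv2.imwrite("pics/z10.png",cv2.resize(im,None,fx=6,fy=6,interpolation=2))
E
```

```text
t: 17.1
eef_pos: [473.8, -240.0, 116.8]
tcp_rot: [3.137, -0.008, 1.034]
ft_force: [3.7, -0.9, -1.8]
opening: 0.184
t: 17.85
eef_pos: [495.0, -252.3, 116.8]
tcp_rot: [3.139, -0.008, 1.034]
ft_force: [-4.1, 3.1, -0.1]
opening: 0.184
```

View pics/z10.png

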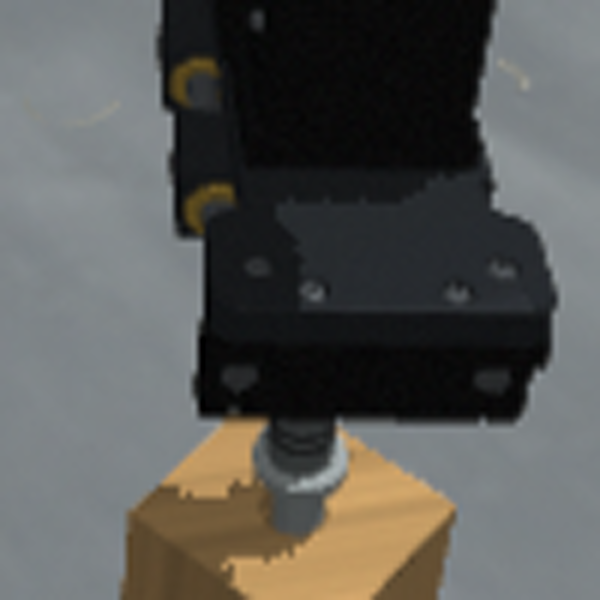

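Pen upright in the hole, with the collar at (300,458). I'll seat it, release and rise for a higher, offset regrasp.

```bash
python3 -m pendant '[[0,0,5,0],[0,0,10,0],[0,0,15,0],[0,0,18,0],[0,0,18,0]]'; python3 -m pendant '[[0,0,0,0],[0,0,0,0],[0,0,0,0],[0,0,0,0],[0,0,0,0]]' 0;  python3 - <<'E'
from fit import *
p=vision.read_camera("side");s=env.state()
im=p["pixels"][220:320,330:430,::-1];cv2.imwrite("pics/z11.png",cv2.resize(im,None,fx=6,fy=6,interpolation=2))
R=Rot.from_euler('xyz',s["tcp_rot"]).as_matrix()
# target: pen at tool dy=-8, TCP z=120
print(R.T@(np.array([501.8,-258.3,120])-s["eef_pos"])+[0,8,0])
E
```

```text
t: 18.52
eef_pos: [495.3, -252.4, 98.9]
tcp_rot: [3.139, -0.008, 1.034]
ft_force: [-2.6, 2.6, 2.5]
opening: 0.187
t: 19.15
eef_pos: [495.3, -252.5, 98.9]
tcp_rot: [3.138, -0.008, 1.034]
ft_force: [0.3, -0.5, -0.4]
opening: 0.653
[ -1.54413858  16.65215451 -21.10465438]
```

View pics/z11.png

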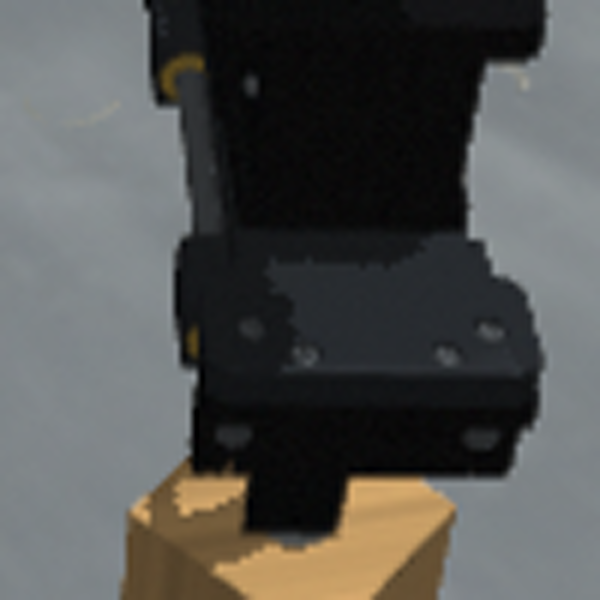

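```bash
python3 -m pendant '[[-1,6,-10,0],[-1,12,-19,0],[-1,16.5,-20,0],[-1,16.5,-20,0]]' 0; python3 -m pendant '[[0,0,0,0],[0,0,0,0],[0,0,0,0],[0,0,0,0],[0,0,0,0],[0,0,0,0],[0,0,0,0],[0,0,0,0]]' 1; python3 -m pendant '[[0,0,0,0],[0,0,0,0]]' 1; python3 -m pendant '[[0,0,-10,0],[0,0,-20,0],[0,0,-30,0],[0,0,-38,0],[0,0,-38,0],[0,0,-38,0]]'
python3 - <<'E'
from fit import *
p=vision.read_camera("side");s=env.state()
im=p["pixels"][220:320,330:430,::-1];cv2.imwrite("pics/z12.png",cv2.resize(im,None,fx=6,fy=6,interpolation=2))
E
```

```text
t: 19.7
eef_pos: [509.1, -262.0, 119.0]
tcp_rot: [3.138, -0.008, 1.034]
ft_force: [0.3, -0.3, -0.2]
opening: 0.998
t: 20.7
eef_pos: [509.1, -262.0, 119.0]
tcp_rot: [3.138, -0.008, 1.034]
ft_force: [0.5, 0.6, -0.3]
opening: 0.217
t: 20.95
eef_pos: [509.1, -262.0, 119.0]
tcp_rot: [3.138, -0.008, 1.034]
ft_force: [1.1, -0.4, -0.4]
opening: 0.181
t: 21.7
eef_pos: [508.7, -262.1, 156.8]
tcp_rot: [3.139, -0.008, 1.034]
ft_force: [0.1, -0.5, -1.3]
opening: 0.182
```

View pics/z12.png

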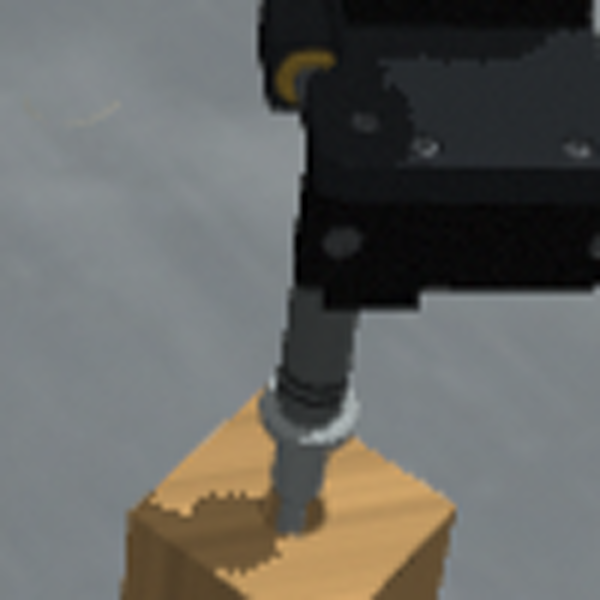

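Lifted with the plunger still in the hole. The tip is at (290,530) and the pen sits at the left edge of the pads. I'll push −y in stages.

```bash
python3 -m pendant '[[0,-5,0,0],[0,-10,0,0],[0,-15,0,0],[0,-20,1,0],[0,-25,1,0],[0,-30,2,0],[0,-35,2,0],[0,-40,3,0]]'
python3 - <<'E'
from fit import *
p=vision.read_camera("side");s=env.state()
im=p["pixels"][220:320,330:430,::-1];cv2.imwrite("pics/z13.png",cv2.resize(im,None,fx=6,fy=6,interpolation=2))
print(s["moment"])
E
```

```text
t: 22.75
eef_pos: [474.0, -241.5, 153.5]
tcp_rot: [3.139, -0.008, 1.034]
ft_force: [2.0, -1.0, 0.3]
opening: 0.185
[-0.18845939 -0.59957543  0.00987022]
```

View pics/z13.png

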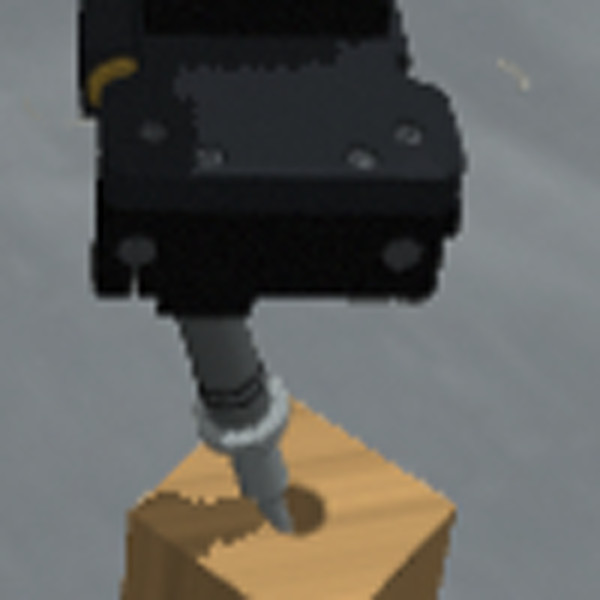

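It rotated well this time: the pen leans from (215,330) to (285,525) and is near the centre of the pads. I'll lift and measure.

```bash
python3 -m pendant '[[0,0,-10,0],[0,0,-30,0],[0,0,-55,0],[0,0,-65,0],[0,0,-65,0]]'
python3 - <<'E'
from fit import *
p=vision.read_camera("side");s=env.state()
im=p["pixels"][180:280,320:420,::-1];cv2.imwrite("pics/z14.png",cv2.resize(im,None,fx=6,fy=6,interpolation=2))
E
```

```text
t: 23.42
eef_pos: [473.0, -241.4, 218.7]
tcp_rot: [3.139, -0.008, 1.034]
ft_force: [0.4, -0.1, -2.5]
opening: 0.182
```

View pics/z14.png

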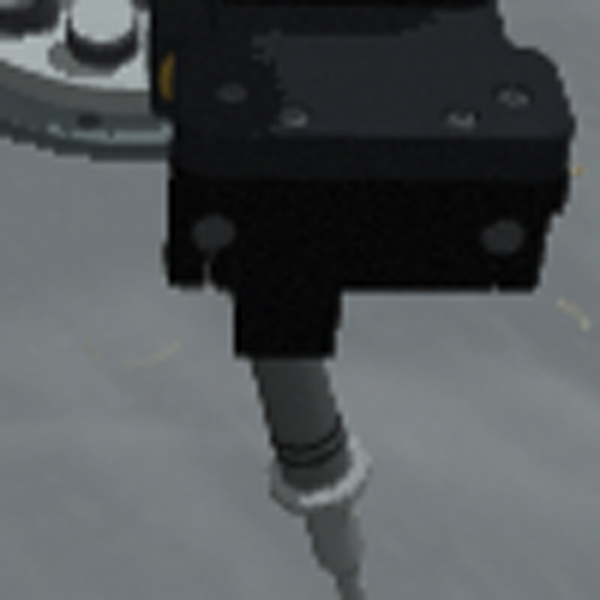

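Run:
```python
from fit import *
p=vision.read_camera("side");s=env.state()
im=p["pixels"][235:295,350:410,::-1];cv2.imwrite("pics/z15.png",cv2.resize(im,None,fx=10,fy=10,interpolation=2))
```

```text
(no output)
```

View pics/z15.png

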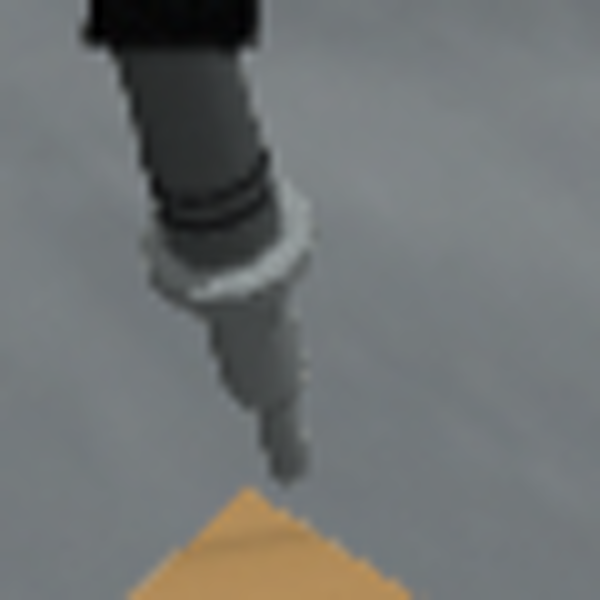

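```bash
sed -i 's/(v\[1\]-82)/(v[1]-L0)/; s/dxs=1.0,/dxs=1.0,L0=103,/' fit.py
python3 - <<'E'
from fit import *
p=vision.read_camera("side");s=env.state()
v,pt=fit(p,un((290,470),350,235,10),un((229,243),350,235,10),s)
print((proj(p,pt(v,70))-[350,235])*10)
E
```

```text
th,L,dx,dy [ 2.77000e-01  1.02898e+02  5.80000e-02 -4.01800e+00] res [ 0.09  0.49 -0.08 -0.44 -0.01  0.06] sd [0.021 1.425 0.988 2.115]
tip world [ 498.64139084 -255.69124533  118.35455247] top [ 465.8668117  -237.39530535  250.11222983]
[[174.97315559  52.35138553]]
```

Tilt is about 0.277 rad and I want 0.349. I'll go back down and push a little further.

```bash
python3 -m pendant '[[0,3,20,0],[0,3,45,0],[0,3,60,0],[0,3,67,0],[0,3,67,0],[0,-3,67,0],[0,-8,67,0],[0,-12,67,0]]'; python3 -m pendant '[[0,0,-10,0],[0,0,-30,0],[0,0,-55,0],[0,0,-67,0],[0,0,-67,0]]'
python3 - <<'E'
from fit import *
p=vision.read_camera("side");s=env.state()
im=p["pixels"][235:295,345:405,::-1];cv2.imwrite("pics/z16.png",cv2.resize(im,None,fx=10,fy=10,interpolation=2))
E
```

```text
t: 24.58
eef_pos: [462.7, -234.6, 151.0]
tcp_rot: [3.14, -0.008, 1.034]
ft_force: [3.5, -0.9, -1.6]
opening: 0.182
t: 25.2
eef_pos: [462.2, -235.0, 218.6]
tcp_rot: [3.139, -0.008, 1.034]
ft_force: [-0.3, 0.2, -2.4]
opening: 0.184
```

View pics/z16.png

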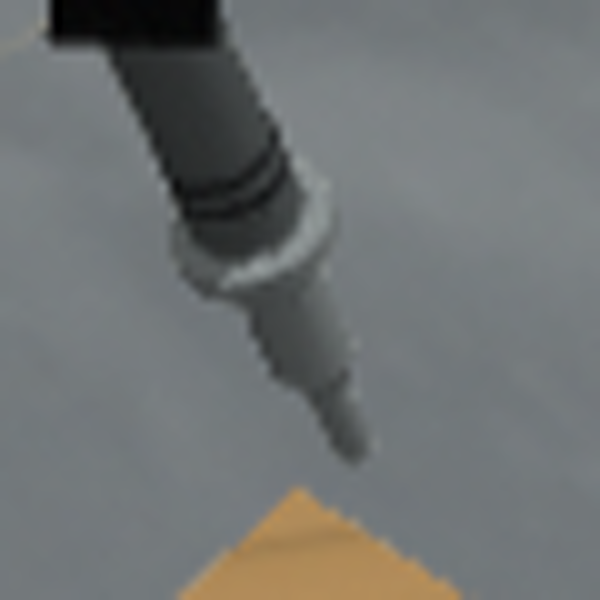

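Run:
```python
from fit import *
p=vision.read_camera("side");s=env.state()
v,pt=fit(p,un((353,448),345,235,10),un((254,230),345,235,10),s)
print((proj(p,pt(v,70))-[345,235])*10, s["joints"])
```

```text
th,L,dx,dy [ 3.92000e-01  1.02753e+02  8.80000e-02 -3.00900e+00] res [ 0.19  0.71 -0.18 -0.64 -0.03  0.09] sd [0.021 1.577 0.987 2.218]
tip world [ 500.13684433 -256.56684912  123.07384302] top [ 454.53498213 -230.58314153  249.6215301 ]
[[168.80898554  44.47502899]] [-0.60201737  0.33605963  1.81494065  0.00958356  0.99048802 -1.64088589]
```

Run:
```python
from fit import *
print(np.round(delta([580,143.4,178]),1),np.rad2deg(env.state()["tcp_rot"][2]))
```

```text
[385.  -92.1  42.5] 59.221891512978324
```

```bash
python3 -m pendant '[[20,-5,0,-2],[65,-16,0,-6],[115,-28,0,-11],[165,-40,5,-16],[215,-52,10,-20],[265,-63,15,-24],[315,-75,25,-28],[355,-85,35,-32]]'
python3 - <<'E'
from fit import *
s=env.state();print(np.round(delta([580,143.4,178]),1),np.rad2deg(s["tcp_rot"]))
E
```

```text
t: 26.3
eef_pos: [570.6, 115.9, 183.8]
tcp_rot: [3.139, -0.006, 1.595]
ft_force: [-0.3, -0.7, -1.1]
opening: 0.183
[27.3 10.   6. ] [179.82418805  -0.36505094  91.39257011]
```

```bash
python3 -m pendant '[[14,5,3,0],[27,10,6,0],[27,10,6,0],[27,10,6,0]]'
python3 - <<'E'
from fit import *
for n in ("side","top"):
    p=vision.read_camera(n); cv2.imwrite(f"pics/{n}17.png",p["pixels"][:,:,::-1])
a=cv2.imread("pics/side17.png")[110:210,290:390];b=cv2.imread("pics/top17.png")[130:230,250:350]
cv2.imwrite("pics/z17.png",cv2.resize(a,None,fx=6,fy=6,interpolation=2));cv2.imwrite("pics/z17b.png",cv2.resize(b,None,fx=4,fy=4,interpolation=2))
s=env.state();print(s["eef_pos"],s["tcp_rot"])
E
```

```text
t: 26.8
eef_pos: [579.9, 142.2, 178.2]
tcp_rot: [3.138, -0.006, 1.594]
ft_force: [-0.4, -0.2, -1.6]
opening: 0.185
[579.99500026 142.26941348 178.35235933] [ 3.1381551  -0.00629361  1.59398548]
```

View pics/z17.png

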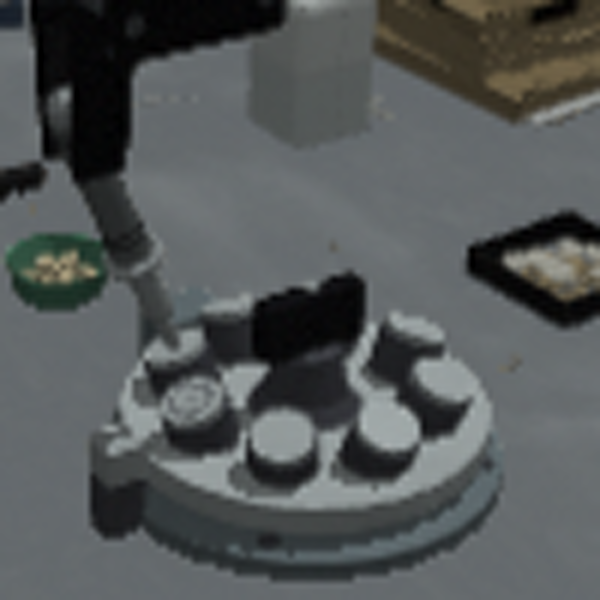

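View pics/z17b.png

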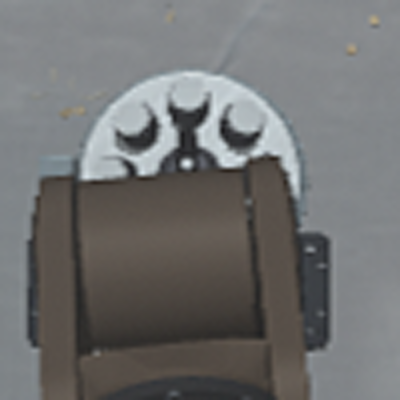

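Run:
```python
from fit import *
p=vision.read_camera("side");s=env.state()
cv2.imwrite("pics/z18.png",cv2.resize(p["pixels"][135:195,295:345,::-1],None,fx=12,fy=10*1.0,interpolation=2))
R=Rot.from_euler('xyz',s["tcp_rot"]).as_matrix();G=s["eef_pos"]-19*R[:,2]
for th in (.35,.38,.4):
  a=-(np.cos(th)*R[:,2]+np.sin(th)*R[:,1])
  P=[G+R@[0.1,-3,0]+a*(k-102.8) for k in (-20,-19,0,32.5)]
  print(th,P[0].round(1),((proj(p,np.array(P))-[290,110])*6).round(0).tolist())
for c in ([630.7,144.6,55],[630.3,143.9,55],[631.7,145.7,55]): print(((proj(p,c)-[290,110])*6).round(1))
```

```text
0.35 [619.4 144.   82.1] [[163.0, 349.0], [163.0, 347.0], [149.0, 314.0], [126.0, 255.0]]
0.38 [622.8 144.1  83.5] [[170.0, 344.0], [170.0, 343.0], [155.0, 310.0], [130.0, 252.0]]
0.4 [625.1 144.1  84.4] [[175.0, 341.0], [174.0, 339.0], [159.0, 307.0], [133.0, 250.0]]
[[185.2 397.1]]
[[185.2 398.1]]
[[185.9 395.2]]
```

View pics/z18.png

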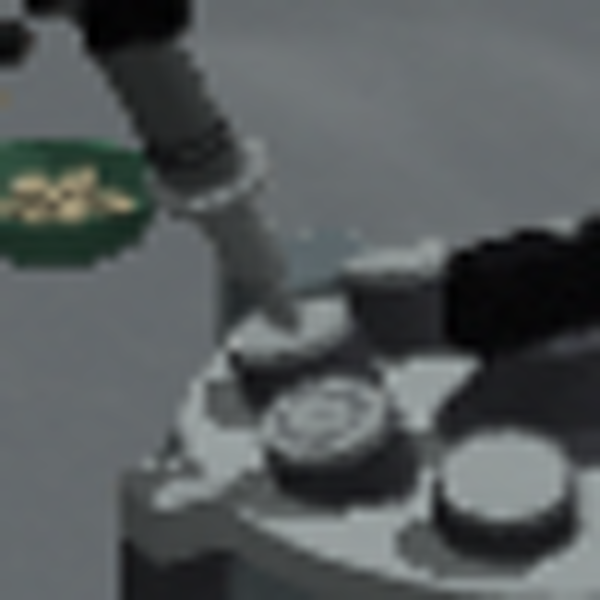

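The tip, near (292,322) in the crop, matches the model at about (624,144,84) mm. The ring centre at (322,418) matches the pad at about (631,144,55). I'll approach to just short of contact.

```bash
python3 -m pendant '[[0,2,8,0],[0,4,16,0],[0,6,23,0],[0,7,26,0],[0,7,26,0],[0,7,26,0]]'
python3 - <<'E'
from fit import *
p=vision.read_camera("side");s=env.state()
cv2.imwrite("pics/z19.png",cv2.resize(p["pixels"][135:195,295:345,::-1],None,fx=12,fy=10*1.0,interpolation=2))
print(np.mean([ (vision.read_camera("top"),env.state()["ft_force"])[1] for _ in range(8)],0),env.state()["t"])
E
```

```text
t: 27.7
eef_pos: [587.2, 142.8, 152.5]
tcp_rot: [3.138, -0.006, 1.594]
ft_force: [-1.0, -0.1, -0.2]
opening: 0.183
[ 0.16529265  0.10580049 -1.2767944 ] 28.15
```

View pics/z19.png

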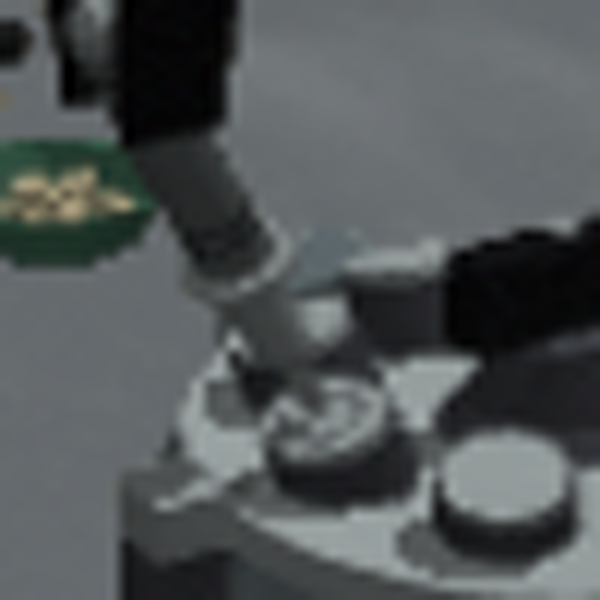

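The tip at (315,412) is nearly over the ring centre at (322,418), with baseline force about −1.28 N in z. I'll feel for contact.

```bash
cat > ff.py <<'E'
from h import *
F=[]
for _ in range(10):
    vision.read_camera("top"); F.append(env.state()["ft_force"])
s=env.state();print("F",np.mean(F,0).round(2),"t",s["t"],s["eef_pos"].round(1),s["opening"])
E
python3 -m pendant '[[0,0.3,1,0],[0,0.7,2,0],[0,1.1,3,0],[0,1.1,3,0]]'; python3 ff.py; python3 -m pendant '[[0,0.4,1,0],[0,0.8,2,0],[0,1.2,3,0],[0,1.2,3,0]]'; python3 ff.py
```

```text
t: 28.65
eef_pos: [588.2, 142.7, 149.4]
tcp_rot: [3.138, -0.006, 1.594]
ft_force: [-0.3, -0.8, -0.7]
opening: 0.179
F [-0.48  0.13 -0.16] t 29.15 [588.2 142.7 149.5] 0.1797778783725953
t: 29.65
eef_pos: [589.4, 142.8, 146.4]
tcp_rot: [3.138, -0.006, 1.594]
ft_force: [-1.3, 0.1, 1.5]
opening: 0.183
F [-1.04  0.15  0.39] t 30.15 [589.4 142.8 146.5] 0.18405058361229756
```

```bash
python3 -m pendant '[[0,0.2,0.6,0],[0,0.4,1.1,0],[0,0.4,1.1,0]]'; python3 ff.py
python3 - <<'E'
from fit import *
p=vision.read_camera("side")
cv2.imwrite("pics/z20.png",cv2.resize(p["pixels"][135:195,295:345,::-1],None,fx=12,fy=10*1.0,interpolation=2))
cv2.imwrite("pics/z20f.png",p["pixels"][:,:,::-1])
E
```

```text
t: 30.52
eef_pos: [589.8, 142.8, 145.3]
tcp_rot: [3.138, -0.006, 1.594]
ft_force: [-1.0, -0.7, 0.3]
opening: 0.184
F [-0.7   0.09  0.42] t 31.025 [589.8 142.8 145.4] 0.18496143075105578
```

View pics/z20.png

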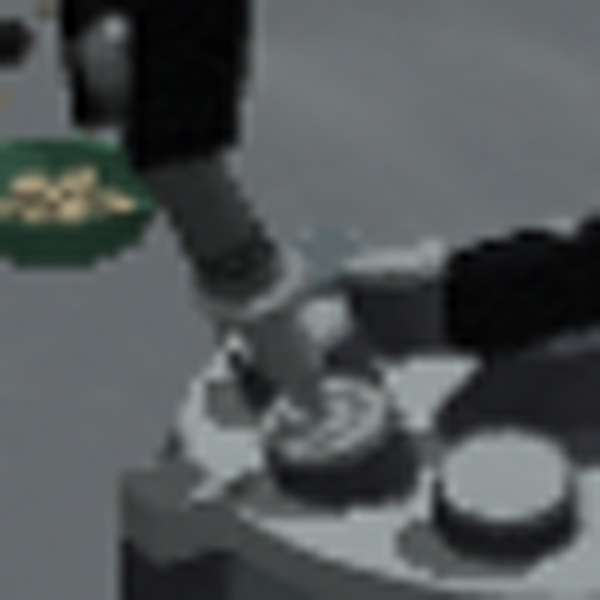

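View pics/z20f.png

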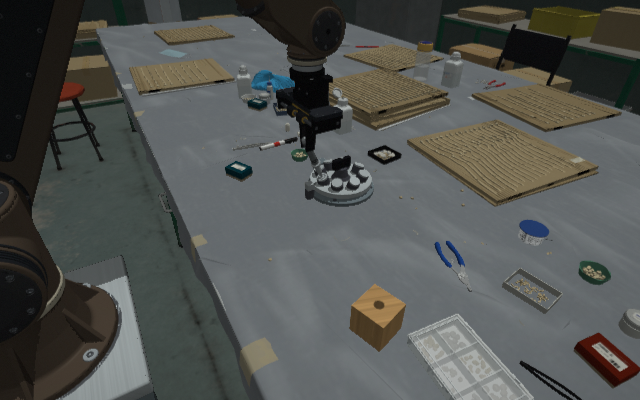

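Run:
```python
from fit import *
p=vision.read_camera("side");s=env.state()
R=Rot.from_euler('xyz',s["tcp_rot"]).as_matrix();G=s["eef_pos"]-19*R[:,2]
for th in (.25,.35,.4,.45):
  a=-(np.cos(th)*R[:,2]+np.sin(th)*R[:,1])
  P=np.array([G+R@[0.1,-3,0]+a*(k-102.8) for k in (-14,32.5,60)])
  print(th,P[0].round(1),((proj(p,P)-[294.5,134.5])*[12,10]).round(0).tolist())
```

```text
0.25 [616.  144.1  51.3] [[257.0, 445.0], [210.0, 303.0], [181.0, 215.0]]
0.35 [627.2 144.4  54.8] [[303.0, 421.0], [239.0, 289.0], [199.0, 206.0]]
0.4 [632.6 144.5  57. ] [[324.0, 408.0], [252.0, 281.0], [207.0, 201.0]]
0.45 [637.9 144.6  59.4] [[346.0, 395.0], [266.0, 272.0], [216.0, 196.0]]
```

The collar at (250,283) and tip near (317,412) fit a tilt of about 0.39 rad. The pad normal is 0.349, so this is within tolerance. Handing in.

```bash
python3 -c "
from cell import job,env
print(job.job_done()); s=env.state(); print(s['t'],s['ft_force'],s['opening'])"
```

```text
the job is handed in; nothing more can be done
None
the job is handed in; nothing more can be done
```

I handed the job in at about t = 31 s, with the pen held tilted on the ringed pad, its tip inside the ring and its plunger pressed in. No verdict is reported.

**What I did:**
- **Turret:** I turned it one click by the bar knob and let go. The side picture showed the ringed pad at the pointer.
- **Pen:** The tool cannot tilt, so I tilted the pen in the gripper by leaning its plunger against the rim of the stand's hole.
- **Second grip:** On the first try the pen slid to the edge of the pads. I put it back in the stand, gripped it higher and off-centre, and repeated the tilt.

**Last checks:**

| Check | Measured | Allowed |
|---|---|---|
| Pen tilt | about 0.39 rad, against the pad normal of 0.349 rad | within 0.16 rad |
| Tip from ring centre | 1–2 mm in the side picture | within 8 mm |
| Force on the pad | about 1.9 N | 0.8 to 5 N |
| Plunger depth | about 4.5 mm from the last force reading, about 6 mm from the travel since contact | 3 to 9 mm |

**Doubtful points:**
- **Plunger depth:** The two estimates differ because the force readings are noisy. The final 1.2 mm press did not raise the reading (2.06 N before it, 1.9 N after).
- **Side camera only:** The tilt and the tip position come from the side camera alone, because the arm blocked the top view.
- **Turret angle:** I did not measure it after pressing. In the last pictures the ringed pad was still at the pointer, and the pliers, box and cup looked unmoved.

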